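Push the stray speaker units into line

ROBOT

A 6-joint arm with a two-finger parallel gripper is mounted at the origin on the work surface. World frame = base frame: x ahead of the robot, y to its left, z up, the work surface at z = 0. Lengths are in m, angles in degrees, forces in N, time in s.
With the tool pointing down it reaches from about 0.4 to 0.825 m from the base axis. Payload 7 kg.
Tool frame: the origin (TCP) lies midway between the tips of the shut fingers; the grasp point (between the pads) lies ctrl.grasp_offset behind it (ctrl.grasp_offset is the distance from the TCP to the grasp point, in m); z points along the fingers, y is the line along which they close (so a half turn about z gives the same grasp; the last joint's range is limited). The gripper opens to 88 mm and grips with 3 to 60 N. Pads are 19 mm wide; open, the fingers measure 130 mm over their backs; the gripper's body (78 mm by 193 mm) begins 47 mm behind the grasp point.
Start: joints at [81.824, 20.546, 0.682, 0, -70.136, -16.507], TCP at [0.282, 0.613, 0.227] pointing down, gripper open.
Joint ranges: [-176.03, 176.03], [-82.01, 121.73], [-58.28, 71.71], [-173.87, 95.51], [-174.79, -0.11], [-173.66, 173.66]. Speed limits (degrees/s): [136.94, 136.94, 172.46, 180, 180, 180].

INTERFACE

Orientations are given as [roll, pitch, yaw] about the fixed x, y, z axes, in that order (R = Rz(yaw) Ry(pitch) Rx(roll)).
In Python, from plant import ctrl gives the robot as it stands. The module is installed in compiled form; this text tells all that it offers.
- The arm moves only by the tool send_rows, never from a script. Its argument "increments" is a list that holds one entry, the list of rows, each a list of 4 numbers: the shift along the world's x, y, z normalised to -1 to 1, where 1 is 0.2 m, then the turn about the world's z normalised to -1 to 1, where 1 is 1.5 rad. In form: [[[x, y, z, roll], ...]]. A call has 1 to 12 rows; each row is the pose to reach, as a shift and turn from the pose commanded when the call began; what a row does not reach only later rows make up. A row lasts 1/8 s, in which the tool goes at most 62.5 mm and 10.7 degrees, less where a joint would pass 70% of its speed; a pose out of reach is approached as far as the arm can. A call with a number of a shift or a turn outside -1 to 1 is refused whole. A call with a gripper value outside its range is refused whole. "jaw" is the opening, from 0 (shut) to 1 (fully open), set as the call begins (left out, the last holds). The fingers move at their own pace and stop on an object; the grip force is fixed at half the most. Time passes only in rows, so rows that repeat a pose let the fingers close. It gives the time, the measured TCP pose, the force, the opening and the grip force at its end, in the units of the state.
- ctrl.get_obs(): the state, without advancing time (a new reading comes with each control period).
- ctrl.snapshot(name): name is "side" or "top" or "wrist"; returns the picture (384x512x3 uint8, red, green, blue); there is no depth.
- ctrl.calibration(name): a dict with "mtx" (3x3 intrinsics, pixels), "k1" (the pictures are not rectified: a ray, as slopes to the right and down, at radius r is drawn at 1 + k1 r^2 times it, then the intrinsics apply), "eye" and "attitude" of the camera in the world. Camera axes: x right, y up, looking along -z (the intrinsics and any distortion apply to the point x, -y, -z); pixel columns grow to the right and rows downward; lengths in m; the calibration is good to about 2 mm. A picture is of the moment at which its call begins: read the wrist's pose just before it. calibration takes no time and is no camera call; for the wrist camera it gives the pose at the moment of the call.
- ctrl.close_job(): hands the job in; it is judged then, once.
Trained networks look in the newest picture that a camera, given by its name, has taken for a name from the list of things; names that differ only in an ending like _2 or _b are one class to them, and where a whole thing is asked for, a point or a joint stands for the part that bears it (a point fixed in the world has none). Each returns a list of dicts, best first, with "conf" (0 to 1); they miss things now and then, are a little off and sometimes report something else, mostly with a low value. They report only what shows in the picture. A call takes as long as a camera call. They do not tell look-alikes from the thing itself.
- ctrl.trace(thing, camera): "mask" (384x512 bool, what is visible of it) and "bbox" ([left, top, right, bottom] in pixels, round what is visible of it).
- ctrl.spot_point(thing, camera): "pixel" ([row, column] in pixels: a listed point, or the origin of a listed thing).
The state is a dict: "clock": time; "joint_pos": joint angles; "qvel": joint speeds; "tau": joint torques, N m; "tool_pos": TCP position; "orientation": TCP orientation; "force": force on the tool from outside, world axes, zero at the start; "moment": the same for the moment, N m; "opening": finger opening in m; "gripper_force": force on a finger pad.
Only numpy, scipy, OpenCV 4.12 (cv2) and the standard library are available. Lean on these libraries where they do the work, as an engineer would, in place of code of your own. Each camera call takes 0.05 s, during which the arm holds its last target. There are 200 camera calls.

TASK

Two speaker motor units stand out of line on the black drying board. Push each one along the board with the fingertips into an empty place of the row, one to each place, until it touches the stop rail and is centred over the white sticker. Do not lift or tip them, do not shift the units already in line, and leave everything else where it is.

Things in the scene. Friction and masses are not known exactly. Their poses are not given: they have to be found in the camera images.
- board: the fixed black drying board, 280 mm (x) by 440 mm (y) and 8 mm thick, its top 8 mm above the table; origin at the centre of its underside. An aluminium stop rail 12 mm thick and 12 mm high above the board's top runs along its far side, parallel to the board's y: the rail's near face is at x = +110 mm in the board's frame, its length 420 mm. Units stand in a row at x = +87 mm, touching the rail.
- gap_left: a flat round white paper sticker 24 mm across, no thickness to speak of, printed on the board in the empty place of the left half (y > 0 in the board's frame) of the row; origin at its centre on the board's surface, axes as the board's. A unit centred here touches the rail (to about 1 mm); places in the row are 62 mm apart.
- gap_right: a flat round white paper sticker 24 mm across, no thickness to speak of, printed on the board in the empty place of the right half (y < 0 in the board's frame) of the row; origin at its centre on the board's surface, axes as the board's. A unit centred here touches the rail (to about 1 mm); places in the row are 62 mm apart.
- stray_left: a speaker motor unit: upright steel cylinder 46 mm across and 14 mm high, with a black plastic cap 32 mm across and 5 mm high centred on top (19 mm in all, about 0.15 kg; slides freely on the board when pushed at its steel side); origin at the centre of its underside, z up. It stands out of line in the left half of the board (board y from 80 to 140 mm), 80 to 125 mm short of the row.
- stray_right: a speaker motor unit: upright steel cylinder 46 mm across and 14 mm high, with a black plastic cap 32 mm across and 5 mm high centred on top (19 mm in all, about 0.15 kg; slides freely on the board when pushed at its steel side); origin at the centre of its underside, z up. It stands out of line in the right half of the board (board y from -140 to -80 mm), 80 to 125 mm short of the row.
- row1: a speaker motor unit: upright steel cylinder 46 mm across and 14 mm high, with a black plastic cap 32 mm across and 5 mm high centred on top (19 mm in all, about 0.15 kg; slides freely on the board when pushed at its steel side); origin at the centre of its underside, z up. Already in line against the rail, in the left half of the row; to be left alone.
- row2: a speaker motor unit: upright steel cylinder 46 mm across and 14 mm high, with a black plastic cap 32 mm across and 5 mm high centred on top (19 mm in all, about 0.15 kg; slides freely on the board when pushed at its steel side); origin at the centre of its underside, z up. Already in line against the rail, in the left half of the row; to be left alone.
- row3: a speaker motor unit: upright steel cylinder 46 mm across and 14 mm high, with a black plastic cap 32 mm across and 5 mm high centred on top (19 mm in all, about 0.15 kg; slides freely on the board when pushed at its steel side); origin at the centre of its underside, z up. Already in line against the rail, in the right half of the row; to be left alone.
- row4: a speaker motor unit: upright steel cylinder 46 mm across and 14 mm high, with a black plastic cap 32 mm across and 5 mm high centred on top (19 mm in all, about 0.15 kg; slides freely on the board when pushed at its steel side); origin at the centre of its underside, z up. Already in line against the rail, in the right half of the row; to be left alone.
- glue: bystander, leave alone: small white glue bottle with a green cap, 28 mm across, 62 mm high, standing near the middle of the board's near edge; origin at its underside
- felts: bystander, leave alone: brown stack of felt rings in one piece, 40 mm across, 30 mm high, near the left near corner of the board; origin at its underside
- driver: bystander, leave alone: screwdriver 150 mm long, under 25 mm high, lying along the right part of the board's near edge; origin at its underside
- cup: bystander, leave alone: paper cup 72 mm across, 75 mm high, on the table to the left of the board; origin at its underside
- water: bystander, leave alone: whitish see-through water bottle 62 mm across, 200 mm high, on the table to the right of the board; origin at its underside
- jar: bystander, leave alone: amber jar 60 mm across, 70 mm high, on the table to the right of the board; origin at its underside
Not all that is in view belongs to the job. What is shaped like the stray_left but blue is not meant. Leave any yellow look-alike of the stray_right alone.

How it is judged (in metres and radians):
At the end, for the whole second after the job is handed in: Each empty place holds one of the two stray units, flat on the board and at rest, within 5 mm of touching the rail and within 10 mm of the sticker's centre along the row; the four other units are within 8 mm of where they began (((x of stray_left in the frame of gap_left between -0.005 and 0.004 m and y of stray_left in the frame of gap_left between -0.01 and 0.01 m and x of stray_right in the frame of gap_right between -0.005 and 0.004 m and y of stray_right in the frame of gap_right between -0.01 and 0.01 m) or (x of stray_left in the frame of gap_right between -0.005 and 0.004 m and y of stray_left in the frame of gap_right between -0.01 and 0.01 m and x of stray_right in the frame of gap_left between -0.005 and 0.004 m and y of stray_right in the frame of gap_left between -0.01 and 0.01 m)) and height (world z) of each of stray_left, stray_right below 0.011 m and angle between each of stray_left, stray_right's own z axis and vertical below 0.1 rad and linear speed of each of stray_left, stray_right below 0.01 m/s and distance of each of row1, row2, row3, row4 from where it was at the start of the episode below 0.008 m).
It fails at once if a stray unit is lifted off the board, climbs on something or is tipped (height (world z) of any of stray_left, stray_right above 0.015 m or angle between any of stray_left, stray_right's own z axis and vertical above 0.35 rad).
It fails at once if a unit already in line is moved more than 8 mm (distance of any of row1, row2, row3, row4 from where it was at the start of the episode above 0.008 m).
It fails at once if any other thing is moved more than 20 mm, or the glue bottle knocked over (distance of any of glue, felts, driver, cup, water, jar from where it was at the start of the episode above 0.02 m or angle between glue's own z axis and vertical above 0.5 rad).
It also fails if it takes over 72 s, if anything falls off the work surface, if the arm or the gripper's body presses on something with over 40 N, if the wrist force passes 120 N, or if a joint passes its speed limit or range.

## Working session

There is one attempt and no reset: what is moved stays moved. The work goes in short steps, Python scripts to look and compute and a tool call to move; the robot and the scene stay as the last step left them, time stands still between calls to the robot, and variables do not carry over. Pictures are saved under pics/ and viewed, at most 10 in all, crops included, and the job is handed in when it is done.

Besides the shell and the picture viewer there is one more tool, called after "Call:" as name([rows], argument=value, ...), one row to a line, values as JSON. send_rows: Moves the arm, as the interface text tells. Its arguments: {"type":"object","properties":{"increments":{"type":"array"},"jaw":{"type":"number"}},"required":["increments"]}

```bash
mkdir -p pics; cat > h.py <<'E'
import numpy as np, cv2
from plant import ctrl
def ray(cal,row,col):
    K=np.array(cal["mtx"]);d=np.array([(col-K[0,2])/K[0,0],(row-K[1,2])/K[1,1]])
    u=d.copy()
    for _ in range(20): u=d/(1+cal["k1"]*(u@u))
    return np.array(cal["R"])@np.array([u[0],-u[1],-1])
def cal(n):
    c=dict(ctrl.calibration(n));a=np.array(c["attitude"],float)
    if a.shape!=(3,3):
        r,p,y=np.radians(a);from scipy.spatial.transform import Rotation as Ro
        a=Ro.from_euler('xyz',[r,p,y]).as_matrix()
    c["R"]=a;return c
def onz(c,row,col,z):
    d=ray(c,row,col);e=np.array(c["eye"]);return e+d*(z-e[2])/d[2]
def tri(c1,p1,c2,p2):
    A=np.zeros((3,3));b=np.zeros(3)
    for c,p in((c1,p1),(c2,p2)):
        d=ray(c,*p);d/=np.linalg.norm(d);M=np.eye(3)-np.outer(d,d);A+=M;b+=M@np.array(c["eye"])
    return np.linalg.solve(A,b)
def proj(c,P):
    q=c["R"].T@(np.array(P)-np.array(c["eye"]));u=np.array([q[0]/-q[2],-q[1]/-q[2]]);u=u*(1+c["k1"]*(u@u))
    K=np.array(c["mtx"]);return K[1,1]*u[1]+K[1,2],K[0,0]*u[0]+K[0,2]
E
python3 - <<'E'
from h import *
np.set_printoptions(precision=4,suppress=True)
print(ctrl.get_obs(), ctrl.grasp_offset)
for n in("top","side"):
    im=ctrl.snapshot(n);c=cal(n);print(n,ctrl.calibration(n))
    cv2.imwrite(f"pics/{n}0.png",im[:,:,::-1])
    for t,z in(("stray_left",.008),("stray_right",.008),("gap_left",.008),("row1",.008),("glue",.008),("felts",.008),("driver",.008),("board",0),("cup",0),("water",0),("jar",0)):
        for d in ctrl.spot_point(t,n)[:7]: print(t,round(d["conf"],2),np.round(d["pixel"],1),onz(c,*d["pixel"],z)[:2])
E
```

```text
{'clock': 0.0, 'joint_pos': array([ 81.8229,  20.5918,   0.632 ,  -0.0194, -70.1377, -16.5081]), 'qvel': array([-0.0383,  0.0668, -0.1278,  0.1018, -0.0312,  0.0561]), 'tau': array([  0.0013, -58.272 ,  29.3057,   6.9972,   0.0069,  -0.0002]), 'tool_pos': array([0.2817, 0.6128, 0.2256]), 'orientation': array([179.9014,  -0.0103, -24.6918]), 'force': array([-0.7394, -0.0086, -0.4035]), 'moment': array([-0.02  , -0.0203,  0.0581]), 'gripper_force': 0.0, 'opening': 0.0876031783779937} 0.0188
top {'mtx': array([[367.6211,   0.    , 255.8227],
       [  0.    , 367.6211, 192.679 ],
       [  0.    ,   0.    ,   1.    ]]), 'k1': 0.006169117487993069, 'eye': array([ 0.4929, -0.0182,  0.8937]), 'attitude': array([  6.4253,   0.592 , -91.0959])}
stray_left 0.73 [131.9 174.5] [0.7483 0.1874]
stray_left 0.51 [205.1 183.6] [0.5661 0.1644]
stray_right 0.85 [127.5 268.6] [ 0.7543 -0.0456]
stray_right 0.69 [249.1 236.4] [0.4584 0.0379]
stray_right 0.64 [203.8 276.6] [ 0.5648 -0.0606]
stray_right 0.24 [202.4 234.8] [0.5702 0.0403]
gap_left 0.54 [169.2 194.3] [0.6536 0.1384]
row1 0.79 [171.5 222.3] [
[... 1081 characters left out ...]
ap_left 0.39 [166.5 274.6] [0.6424 0.1442]
row1 0.72 [218.  285.2] [ 0.6419 -0.1247]
row1 0.5 [199.9 283.8] [ 0.6478 -0.0433]
row1 0.49 [156.8 275.2] [0.6502 0.2089]
row1 0.45 [179.8 276.8] [0.6408 0.0634]
glue 0.46 [187.1 204.7] [0.4479 0.042 ]
felts 0.64 [158.2 204.7] [0.4391 0.2219]
felts 0.64 [202.9 280.7] [ 0.6386 -0.0568]
driver 0.69 [214.3 197.1] [ 0.4364 -0.0898]
board 0.85 [188.  246.2] [0.5572 0.0406]
board 0.26 [159.6 272.8] [0.6428 0.207 ]
cup 0.65 [139.5 248.6] [0.5768 0.3698]
cup 0.16 [214.9 201.1] [ 0.4446 -0.0808]
water 0.65 [312.9 257.2] [ 0.5605 -0.4072]
water 0.49 [178.2 276.7] [0.6429 0.0876]
jar 0.7 [304.4 203.3] [ 0.4653 -0.3793]
jar 0.29 [201.3 281.5] [ 0.6428 -0.0362]
```

```bash
python3 - <<'E'
import cv2
im=cv2.imread("pics/top0.png")[100:285,135:345];cv2.imwrite("pics/a.png",cv2.resize(im,(680,599),interpolation=2))
E
```

```text
(no output)
```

View pics/a.png

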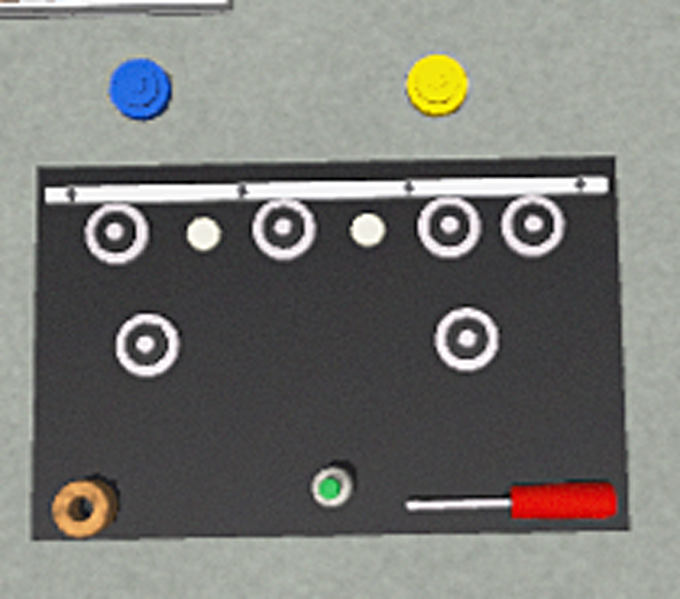

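View pics/side0.png

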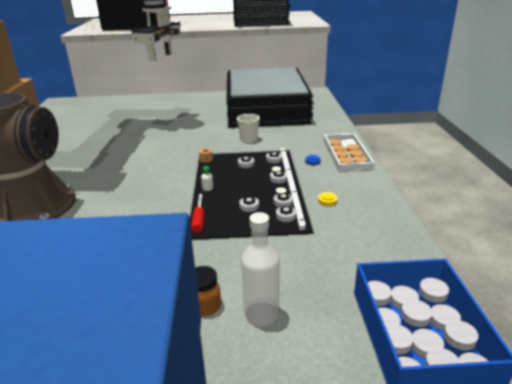

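The top crop shows four ringed units against the rail at (115,234), (283,230), (449,227) and (532,226). The white stickers are at (204,234) and (368,231), and the strays at (148,346) and (467,340). The blue and yellow look-alikes are off the board. The side view agrees.

```bash
cat > m.py <<'E'
from h import *
np.set_printoptions(precision=4,suppress=True)
def blobs(n,f,win):
    im=ctrl.snapshot(n);cv2.imwrite(f"pics/{f}.png",im[:,:,::-1]);c=cal(n)
    hsv=cv2.cvtColor(im,cv2.COLOR_RGB2HSV);m=((hsv[:,:,2]>125)&(hsv[:,:,1]<70)).astype(np.uint8)
    out=[]
    for k in cv2.findContours(m,cv2.RETR_EXTERNAL,cv2.CHAIN_APPROX_NONE)[0]:
        if len(k)<8: continue
        (x,y),r=cv2.minEnclosingCircle(k);h=cv2.convexHull(k);M=cv2.moments(h)
        if M["m00"]<15: continue
        x,y=M["m10"]/M["m00"],M["m01"]/M["m00"]
        P=onz(c,y,x,.020)
        if win[0]<P[0]<win[1] and win[2]<P[1]<win[3] and r<60:
            R=np.sqrt(M["m00"]/np.pi)*(np.array(c["eye"])[2]-.02)/c["mtx"][0][0]
            z=.008 if R<.016 else .021
            out.append((np.array([y,x]),R,onz(c,y,x,z)))
    return c,out
E
python3 - <<'E'
from m import *
W=(.43,.72,-.2,.26)
for n in("top","side"):
    c,o=blobs(n,n+"1",W);
    for p,R,P in o:print(n,p,round(R,4),P)
E
```

```text
side [221.1445 258.7218] 0.0121 [ 0.5801 -0.1322  0.008 ]
side [202.7462 248.7859] 0.008 [ 0.5607 -0.0486  0.008 ]
side [200.0357 199.5179] 0.0037 [ 0.4382 -0.0238  0.008 ]
side [191.1692 281.0821] 0.0057 [0.6457 0.0008 0.008 ]
side [180.7728 206.3687] 0.0078 [0.4507 0.0771 0.008 ]
side [169.1957 276.3406] 0.0048 [0.6457 0.1267 0.008 ]
side [160.954 245.708] 0.006 [0.5613 0.1896 0.008 ]
```

Call:
send_rows([
  [[0.2,-0.2,0.2,0.12],[0.4,-0.4,0.4,0.25],[0.6,-0.8,0.5,0.29],[0.8,-1,0.5,0.29],[0.9,-1,0.5,0.29],[0.9,-1,0.5,0.29],[0.9,-1,0.5,0.29],[0.9,-1,0.5,0.29]],
], jaw=0.3)

```text
clock: 2.3
tool_pos: [0.4611, 0.4139, 0.3263]
orientation: [180.0, 0.0, 0.3]
force: [-0.6, -0.0, -0.5]
opening: 0.0264
gripper_force: 0.0
```

Call:
send_rows([
  [[0.1,-0.3,0,0],[0.1,-0.6,0,0],[0.1,-0.9,0,0],[0.1,-1,0,0],[0.1,-1,0,0],[0.1,-1,0,0],[0.1,-1,0,0],[0.1,-1,0,0]],
])

```text
clock: 3.3
tool_pos: [0.4818, 0.2142, 0.3262]
orientation: [180.0, 0.0, 0.3]
force: [-0.2, 0.2, 0.3]
opening: 0.0262
gripper_force: 0.0
```

```bash
sed -i 's/RETR_EXTERNAL/RETR_LIST/' m.py; python3 - <<'E'
from m import *
W=(.43,.72,-.2,.26)
for n in("wrist","top"):
    c,o=blobs(n,n+"2",W);print(c["eye"])
    for p,R,P in o:
        if .009<R<.028:print(n,p,round(R,4),P)
E
```

```text
[0.5535 0.2148 0.4847]
wrist [183.9859 426.7531] 0.0116 [ 0.4368 -0.0644  0.008 ]
wrist [175.2088 372.5582] 0.0163 [0.4534 0.0313 0.021 ]
wrist [104.7514 445.0368] 0.0167 [ 0.5604 -0.0667  0.021 ]
wrist [101.9141 284.9828] 0.0173 [0.5607 0.17   0.021 ]
wrist [104.9002 442.886 ] 0.0244 [ 0.5601 -0.0635  0.021 ]
wrist [101.7485 284.4841] 0.0238 [0.5609 0.1707 0.021 ]
wrist [ 44.87   488.0122] 0.0177 [ 0.645  -0.1186  0.021 ]
wrist [ 42.8744 398.9077] 0.0137 [0.6454 0.0068 0.008 ]
wrist [ 42.908  446.4023] 0.0178 [ 0.6451 -0.0562  0.021 ]
wrist [ 41.1189 313.0043] 0.014 [0.6452 0.1311 0.008 ]
wrist [ 39.2023 360.1937] 0.0178 [0.6464 0.0677 0.021 ]
wrist [ 38.3925 269.8509] 0.0175 [0.6456 0.1932 0.021 ]
[ 0.4929 -0.0182  0.8937]
top [255.3869 275.9021] 0.0113 [ 0.4419 -0.0558  0.008 ]
top [250.1667 236.4965] 0.0092 [0.4559 0.0377 0.008 ]
top [249.8374 236.9724] 0.0136 [0.4566 0.0366 0.008 ]
top [205.839  179.5246] 0.0178 [0.5635 0.1714 0.021 ]
top [204.093 278.701] 0.0164 [ 0.5629 -0.065   0.021 ]
top [206.037 180.   ] 0.0217 [0.563  0.1703 0.021 ]
top [204.3971 278.6567] 0.0226 [ 0.5622 -0.0648  0.021 ]
top [171.5463 197.4537] 0.0114 [0.6477 0.1307 0.008 ]
top [170.5101 248.179 ] 0.0116 [0.6477 0.0067 0.008 ]
top [171.2215 170.2029] 0.0165 [0.6476 0.1942 0.021 ]
top [169.748  222.1628] 0.0164 [0.6485 0.0689 0.021 ]
top [168.8485 299.1667] 0.0166 [ 0.6469 -0.1163  0.021 ]
top [169.2512 273.3509] 0.016 [ 0.6495 -0.0548  0.008 ]
```

View pics/wrist2.png

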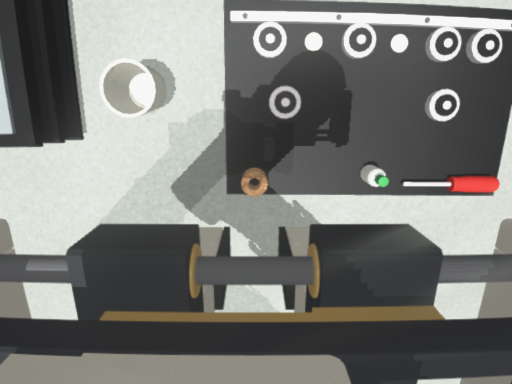

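The wrist view shows the strays at about (284,102) and (443,105) and the stickers at (313,41) and (399,43), given as column, row. Both cameras agree to within about 2 mm. I'll start with the left unit.

Call:
send_rows([
  [[0.1,-0.04,-0.2,-0.12],[0.2,-0.08,-0.4,-0.24],[0.245,-0.08,-0.6,-0.36],[0.245,-0.08,-0.8,-0.495],[0.245,-0.08,-1,-0.495],[0.245,-0.08,-1,-0.495],[0.245,-0.08,-1,-0.495]],
], jaw=0.3)

```text
clock: 4.28
tool_pos: [0.5318, 0.1979, 0.128]
orientation: [-179.9, -0.0, -42.2]
force: [0.1, 0.8, 0.8]
opening: 0.0263
gripper_force: 0.0
```

```bash
python3 - <<'E'
from m import *
o=ctrl.get_obs();print(o["tool_pos"],o["orientation"],o["opening"])
c,b=blobs("wrist","wrist3",(.43,.72,-.2,.26));im=cv2.imread("pics/wrist3.png")
d=np.array([.743,-.669]);q=np.array([.669,.743]);t=o["tool_pos"][:2]
for p,R,P in b:
    if .009<R<.028:print(p,round(R,4),P)
for s in(.013,-.013):
    for a in(.0095,-.0095):
        r,k=proj(c,[*(t+a*d+s*q),o["tool_pos"][2]]);cv2.circle(im,(int(k),int(r)),3,(0,0,255),-1)
cv2.imwrite("pics/w3.png",im)
E
```

```text
[0.5318 0.1979 0.128 ] [-179.9251   -0.0491  -42.2353] 0.026266565267301898
[298.6132 273.0836] 0.02 [0.4368 0.2587 0.021 ]
[240.5269 298.5553] 0.0108 [0.4624 0.2023 0.008 ]
[146.1773 254.3814] 0.0169 [0.5607 0.1714 0.021 ]
[144.7825 254.5187] 0.0228 [0.5615 0.1705 0.021 ]
[ 88.5971 163.6506] 0.0173 [0.6461 0.1948 0.021 ]
[ 36.1628 221.2895] 0.0131 [0.6457 0.1314 0.008 ]
```

View pics/w3.png

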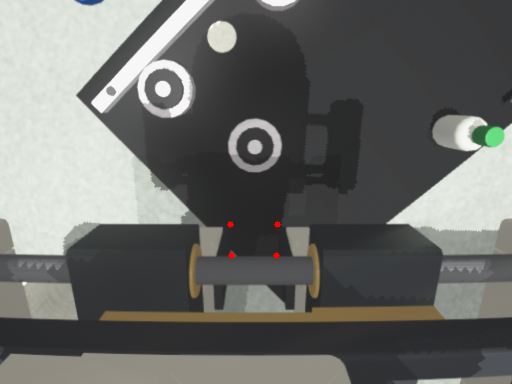

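The unit at (254,145) sits on the tool's midline, and the predicted finger corners match the picture. Next I descend and push diagonally.

Call:
send_rows([
  [[0,0,-0.25,0],[0,0,-0.45,0],[0,0,-0.55,0],[0,0,-0.57,0],[0,0,-0.57,0]],
])

```text
clock: 4.95
tool_pos: [0.5319, 0.198, 0.014]
orientation: [-179.9, -0.0, -42.3]
force: [-0.4, 0.3, -0.9]
opening: 0.0263
gripper_force: 0.0
```

Call:
send_rows([
  [[0.03,-0.027,0,0],[0.06,-0.053,0,0],[0.09,-0.08,0,0],[0.12,-0.107,0,0],[0.15,-0.133,0,0],[0.18,-0.16,0,0],[0.21,-0.187,0,0],[0.24,-0.213,0,0],[0.26,-0.231,0,0],[0.27,-0.24,0,0],[0.27,-0.24,0,0]],
])

```text
clock: 6.32
tool_pos: [0.585, 0.1491, 0.0125]
orientation: [180.0, -0.0, -42.3]
force: [-0.1, 0.0, 0.2]
opening: 0.0265
gripper_force: 0.0
```

```bash
python3 - <<'E'
from m import *
o=ctrl.get_obs();print(o["tool_pos"],o["orientation"],o["force"])
for n in("wrist","top"):
  c,b=blobs(n,n+"4",(.5,.72,-.2,.26))
  for p,R,P in b:
    if .009<R<.028:print(n,p,round(R,4),P)
E
```

```text
[0.585  0.1491 0.0125] [179.9938  -0.0022 -42.3133] [-0.1301  0.0315  0.1989]
wrist [199.3427 254.0705] 0.016 [0.6012 0.1338 0.008 ]
wrist [195.0756 254.1608] 0.0216 [0.6057 0.1296 0.021 ]
wrist [136.9406 200.9043] 0.0113 [0.645  0.1314 0.008 ]
wrist [ 42.1733 294.9383] 0.0187 [0.6461 0.0682 0.021 ]
top [204.0711 278.71  ] 0.0164 [ 0.563 -0.065  0.021]
top [204.3812 278.6515] 0.0227 [ 0.5622 -0.0648  0.021 ]
top [183.055  201.3625] 0.0096 [0.6191 0.1212 0.008 ]
top [171.7235 197.4677] 0.0108 [0.6472 0.1307 0.008 ]
top [170.5101 248.179 ] 0.0116 [0.6477 0.0067 0.008 ]
top [169.3933 273.3585] 0.0158 [ 0.6491 -0.0548  0.008 ]
top [168.9732 299.311 ] 0.0164 [ 0.6465 -0.1167  0.021 ]
top [169.797  221.9869] 0.0172 [0.6484 0.0693 0.021 ]
```

Call:
send_rows([
  [[-0.05,0.03,0,0],[-0.1,0.05,0,0],[-0.11,0.02,0,0.12],[-0.11,-0.02,0,0.24],[-0.11,-0.06,0,0.36],[-0.11,-0.095,0,0.48],[-0.11,-0.095,0,0.493],[-0.11,-0.095,0,0.493]],
])

```text
clock: 7.42
tool_pos: [0.5627, 0.1308, 0.0127]
orientation: [-180.0, -0.0, -0.1]
force: [0.4, -0.5, -0.3]
opening: 0.0261
gripper_force: 0.0
```

Call:
send_rows([
  [[0.03,0,0,0],[0.06,0,0,0],[0.09,0,0,0],[0.12,0,0,0],[0.15,0,0,0],[0.18,0,0,0],[0.21,0,0,0],[0.23,0,0,0],[0.245,0,0,0],[0.255,0,0,0],[0.26,0,0,0],[0.26,0,0,0]],
])

```text
clock: 8.93
tool_pos: [0.6149, 0.1303, 0.0126]
orientation: [-180.0, -0.0, 0.1]
force: [0.7, -0.4, -1.2]
opening: 0.026
gripper_force: 0.1
```

```bash
python3 - <<'E'
from m import *
o=ctrl.get_obs();print(o["tool_pos"],o["orientation"],o["force"])
for n in("wrist","top"):
  c,b=blobs(n,n+"5",(.5,.72,-.2,.26))
  for p,R,P in b:
    if .009<R<.028:print(n,p,round(R,4),P)
E
```

```text
[0.6149 0.1303 0.0126] [-179.9976   -0.0062    0.0676] [ 0.6569 -0.405  -1.2474]
wrist [199.6441 253.9179] 0.0161 [0.6411 0.1308 0.021 ]
wrist [188.2439 481.6862] 0.012 [0.6439 0.0032 0.008 ]
wrist [195.5178 254.0352] 0.0215 [0.6433 0.1308 0.021 ]
top [204.1021 278.7699] 0.0163 [ 0.5629 -0.0651  0.021 ]
top [204.3812 278.6515] 0.0227 [ 0.5622 -0.0648  0.021 ]
top [170.5101 248.179 ] 0.0116 [0.6477 0.0067 0.008 ]
top [169.3933 273.3585] 0.0158 [ 0.6491 -0.0548  0.008 ]
top [168.9732 299.311 ] 0.0164 [ 0.6465 -0.1167  0.021 ]
```

View pics/wrist5.png

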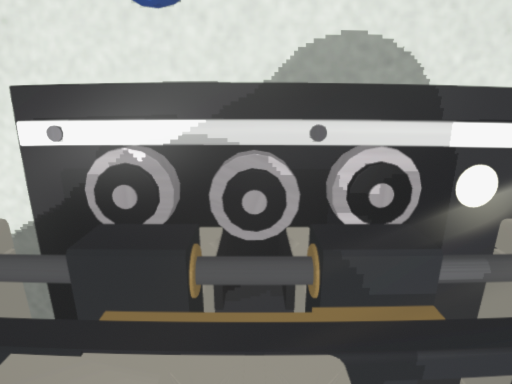

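The middle unit's top edge is at row 151 and its neighbours' are at row 146, so it is about 2 mm short of the rail. I'll nudge it.

Call:
send_rows([
  [[0.005,0,0,0],[0.01,0,0,0],[0.012,0,0,0],[0.012,0,0,0],[0.012,0,0,0]],
])

```text
clock: 9.65
tool_pos: [0.6173, 0.1303, 0.0126]
orientation: [-180.0, -0.0, 0.1]
force: [-0.5, -0.1, 0.4]
opening: 0.0264
gripper_force: 0.2
```

```bash
python3 - <<'E'
from m import *
o=ctrl.get_obs();print(o["tool_pos"],o["force"])
c,b=blobs("wrist","wrist6",(.5,.72,-.2,.26))
im=cv2.cvtColor(cv2.imread("pics/wrist6.png"),cv2.COLOR_BGR2GRAY)
for k in (132,254,374): print(k,im[140:165,k-3:k+4].mean(1).astype(int))
E
```

```text
[0.6173 0.1303 0.0126] [-0.4895 -0.0782  0.3597]
132 [247 247 247 247 247 247 247 247 244 211 152 140 139 141 156 185 191 190
 172 159 158 159 160 160 160]
254 [218 218 217 217 217 217 216 216 210 184 121 125 126 128 153 157 149 149
 150 151 152 152 152 151 152]
374 [220 220 220 220 220 220 219 219 218 206 158 129 141 170 183 183 183 184
 185 187 190 191 190 190 190]
```

It's now level with its neighbours. I back off and go to the right-hand unit.

Call:
send_rows([
  [[-0.05,0,0,0],[-0.15,0,0,0],[-0.15,0,0.25,0],[-0.2,0,0.5,0],[-0.3,-0.25,0.5,0.12],[-0.392,-0.5,0.5,0.24],[-0.392,-0.75,0.5,0.36],[-0.392,-1,0.5,0.48],[-0.392,-1,0.5,0.6],[-0.392,-1,0.5,0.674],[-0.392,-1,0.5,0.674],[-0.392,-1,0.5,0.674]],
])

```text
clock: 11.2
tool_pos: [0.5387, -0.0695, 0.1126]
orientation: [180.0, -0.0, 57.9]
force: [-0.5, 0.2, -0.3]
opening: 0.0265
gripper_force: 0.0
```

Call:
send_rows([
  [[0,-0.155,0,0],[0,-0.155,0,0],[0,-0.155,0,0]],
])

```text
clock: 11.58
tool_pos: [0.5388, -0.1004, 0.1125]
orientation: [-180.0, -0.0, 57.9]
force: [0.6, -0.2, 0.1]
opening: 0.026
gripper_force: 0.0
```

```bash
python3 - <<'E'
from m import *
o=ctrl.get_obs();print(o["tool_pos"],o["orientation"],o["joint_pos"])
for n in("wrist","top"):
  c,b=blobs(n,n+"7",(.5,.72,-.2,.26))
  for p,R,P in b:
    if .009<R<.028:print(n,p,round(R,4),P)
E
```

```text
[ 0.5388 -0.1004  0.1125] [-179.9961   -0.0028   57.9247] [  9.9222  14.6363 -24.1345  -0.006  -51.2302 138.0061]
wrist [240.5567 298.5055] 0.0102 [ 0.5481 -0.1608  0.008 ]
wrist [146.7597 254.3045] 0.0171 [ 0.5601 -0.0647  0.021 ]
wrist [145.6862 377.0791] 0.0166 [ 0.6451 -0.1165  0.021 ]
wrist [145.5351 254.3564] 0.0225 [ 0.5606 -0.0639  0.021 ]
wrist [ 75.3936 341.1957] 0.0176 [ 0.6456 -0.0535  0.021 ]
wrist [ 10.2858 298.8984] 0.0116 [0.6442 0.005  0.008 ]
```

View pics/wrist7.png

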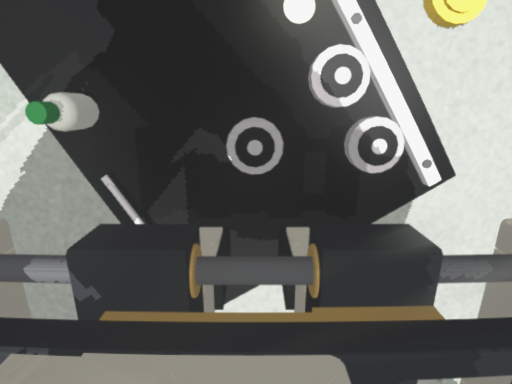

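The stray is at (254,146), on the tool's midline, and the sticker is at (299,10). I descend and push.

Call:
send_rows([
  [[0,0,-0.2,0],[0,0,-0.38,0],[0,0,-0.48,0],[0,0,-0.5,0],[0,0,-0.5,0]],
])

```text
clock: 12.3
tool_pos: [0.5393, -0.1004, 0.013]
orientation: [180.0, -0.0, 58.0]
force: [-0.6, -1.1, 0.7]
opening: 0.0261
gripper_force: 0.0
```

Call:
send_rows([
  [[0.024,0.038,0,0],[0.048,0.076,0,0],[0.072,0.114,0,0],[0.097,0.154,0,0],[0.122,0.194,0,0],[0.147,0.234,0,0],[0.172,0.273,0,0],[0.197,0.313,0,0],[0.222,0.352,0,0],[0.244,0.387,0,0],[0.257,0.407,0,0],[0.26,0.412,0,0]],
])

```text
clock: 13.8
tool_pos: [0.591, -0.018, 0.0125]
orientation: [-180.0, 0.0, 58.0]
force: [-1.4, -1.6, 1.6]
opening: 0.0263
gripper_force: 1.2
```

```bash
python3 - <<'E'
from m import *
o=ctrl.get_obs();print(o["tool_pos"],o["orientation"],o["force"])
for n in("wrist","top"):
  c,b=blobs(n,n+"8",(.5,.72,-.2,.26))
  for p,R,P in b:
    if .009<R<.028:print(n,p,round(R,4),P)
E
```

```text
[ 0.591  -0.018   0.0125] [-179.9981    0.0022   58.0092] [-1.4246 -1.6442  1.5596]
wrist [300.058 473.608] 0.0142 [ 0.6843 -0.1268  0.008 ]
wrist [200.2158 253.8334] 0.016 [0.6042 0.0053 0.021 ]
wrist [150.176  318.6661] 0.011 [0.6458 0.0072 0.008 ]
top [207.1776 256.7231] 0.0189 [ 0.5566 -0.0125  0.021 ]
top [193.5212 271.2421] 0.0235 [ 0.5886 -0.0478  0.021 ]
```

Call:
send_rows([
  [[-0.03,-0.047,0,0],[-0.06,-0.095,0,0],[-0.155,-0.095,0,-0.12],[-0.155,-0.06,0,-0.24],[-0.155,-0.02,0,-0.36],[-0.155,0.03,0,-0.48],[-0.155,0.08,0,-0.6],[-0.155,0.122,0,-0.674],[-0.155,0.122,0,-0.674],[-0.155,0.122,0,-0.674]],
])

```text
clock: 15.15
tool_pos: [0.5596, 0.0056, 0.0126]
orientation: [-180.0, 0.0, 0.2]
force: [-1.1, 0.7, 0.0]
opening: 0.0263
gripper_force: 0.0
```

Call:
send_rows([
  [[0.03,0,0,0],[0.06,0,0,0],[0.09,0,0,0],[0.12,0,0,0],[0.15,0,0,0],[0.18,0,0,0],[0.21,0,0,0],[0.235,0,0,0],[0.255,0,0,0],[0.267,0,0,0],[0.275,0,0,0],[0.275,0,0,0]],
])

```text
clock: 16.65
tool_pos: [0.615, 0.0061, 0.0126]
orientation: [-180.0, -0.0, 0.1]
force: [-1.6, -0.4, 0.5]
opening: 0.0262
gripper_force: 0.2
```

```bash
python3 - <<'E'
from m import *
o=ctrl.get_obs();print(o["tool_pos"],o["orientation"],o["force"])
c,b=blobs("wrist","wrist9",(.5,.72,-.2,.26))
for p,R,P in b:
    if .009<R<.028:print(p,round(R,4),P)
E
```

```text
[0.615  0.0061 0.0126] [-179.9972   -0.0148    0.0736] [-1.5783 -0.3659  0.4596]
[199.6384 253.9364] 0.016 [0.6412 0.0066 0.021 ]
```

View pics/wrist9.png

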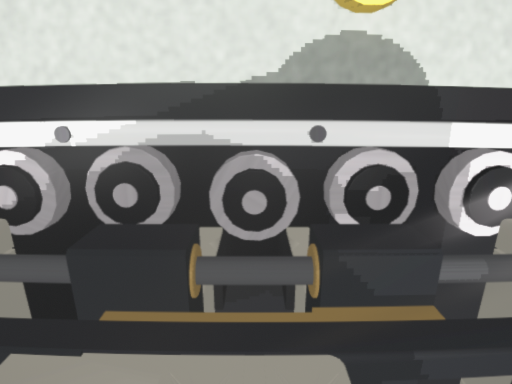

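The unit is again about 4–5 px (2 mm) short of its neighbours. I'll apply the same nudge, then retreat and check.

Call:
send_rows([
  [[0.005,0,0,0],[0.01,0,0,0],[0.012,0,0,0],[0.012,0,0,0],[0.012,0,0,0]],
])

```text
clock: 17.32
tool_pos: [0.6173, 0.0061, 0.0126]
orientation: [-180.0, -0.0, 0.1]
force: [-0.9, 0.9, -0.1]
opening: 0.0262
gripper_force: 0.4
```

Call:
send_rows([
  [[-0.05,0,0,0],[-0.15,0,0,0],[-0.2,0,0.25,0],[-0.3,0,0.5,0],[-0.4,0,0.75,0],[-0.5,0,1,0],[-0.5,0.3,1,0],[-0.5,0.3,1,0],[-0.5,0.3,1,0],[-0.5,0.3,1,0]],
])

```text
clock: 18.58
tool_pos: [0.517, 0.0654, 0.2122]
orientation: [180.0, 0.0, 0.0]
force: [0.8, -0.4, -0.1]
opening: 0.0267
gripper_force: 0.0
```

```bash
python3 - <<'E'
from m import *
for n in("wrist","top"):
  c,b=blobs(n,n+"10",(.43,.72,-.2,.26))
  for p,R,P in b:
    if .009<R<.028:print(n,p,round(R,4),onz(c,*p,.021))
E
```

```text
wrist [225.3109 279.5547] 0.0124 [0.4505 0.0347 0.021 ]
wrist [ 54.1966 425.8745] 0.0181 [ 0.6448 -0.1177  0.021 ]
wrist [ 52.5267 368.3177] 0.0181 [ 0.6452 -0.0552  0.021 ]
wrist [ 52.2176 310.946 ] 0.0183 [0.6447 0.0058 0.021 ]
wrist [ 52.2054 131.6522] 0.0182 [0.6456 0.195  0.021 ]
wrist [ 51.6262 191.577 ] 0.0181 [0.6453 0.1312 0.021 ]
wrist [ 50.235  250.7868] 0.0179 [0.6464 0.069  0.021 ]
top [255.4401 275.7865] 0.0117 [ 0.4425 -0.055   0.021 ]
top [250.0469 236.9734] 0.0138 [0.4567 0.0358 0.021 ]
top [245.6022 157.8351] 0.0091 [0.4706 0.2222 0.021 ]
top [173.8924 195.0903] 0.0131 [0.6398 0.1342 0.021 ]
top [169.4906 273.257 ] 0.016 [ 0.6466 -0.0541  0.021 ]
top [170.044  248.1384] 0.0169 [0.6465 0.0064 0.021 ]
top [169.7411 222.299 ] 0.0162 [0.6486 0.0686 0.021 ]
top [168.9535 299.2802] 0.0164 [ 0.6466 -0.1166  0.021 ]
```

View pics/wrist10.png

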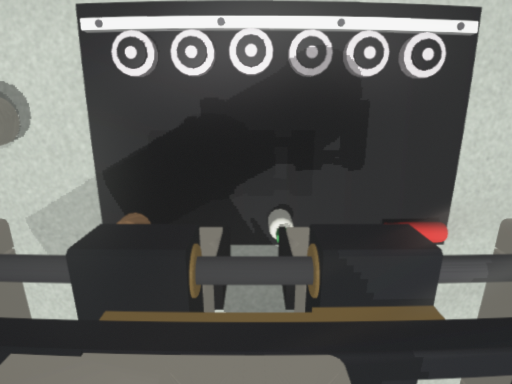

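All six units now stand in line along the rail, at columns 132, 192, 251, 311, 368 and 426 (rows 50–54). The two strays are within about 1–2 mm of their stickers, so I'm handing in.

```bash
python3 -c "
from plant import ctrl
print(ctrl.close_job())"
```

```text
the job is handed in; nothing more can be done
None
```

Both stray units now stand in the row's empty places, level with their neighbours at the rail and within about 1–2 mm of the sticker centres by the cameras; I handed the job in at about 19 s on the robot's clock, and no verdict came back.

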